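# Lock a vial into a press-latch holder

### The job

The empty spring cup of the grey holder is locked down. Press it down so that it unlocks and pops up, stand the short vial upright in the raised cup, then press the vial down until the cup locks again, and let go. Press only until you feel the rubber stop, not harder, and leave the other things where they stand.

Things in the scene. Friction and masses are not known exactly. Their poses are not given: they have to be found in the camera images.
- holder: Grey holder fixed to the table, 100 x 116 mm, deck 58 mm high; the cup runs in its round opening. Push-push latch: pressed to the rubber stop and let go, the cup changes from locked to released or from released to locked; pressed less far it returns to the state it had. Origin: under the cup's axis, on the table; x +-50 mm, y -50 to +66 mm.
- cup (a joint): Downward travel (m) of the spring cup: about 0 released (rim 13 mm above the deck), about 0.013 locked (rim flush). Spring: 3 N when up, rising evenly to 6.6 N at 0.019 and 8.4 N at 0.029. A rubber stop lies somewhere from 0.019 to 0.029, different each time and not measured: feel for it; it adds about 10 N per mm. Over 20 N on the cup, directly or through the vial, breaks it.
- cup_seat (a point): Centre of the cup's inner floor, moving with the cup; z up. The cup is a plastic tub with a flat floor, inner diameter 52 mm, outer 60 mm, inner depth 15 mm, so that the rim is 15 mm above this point. The locked cup's floor is 43 mm above the table, the raised one's 56 mm.
- vial_mid (a point): Centre, half-way up, of the short glass vial with white cap that stands on the table, 68 mm tall: body 45 mm in diameter up to 46 mm, cap 36 mm in diameter above, flat cap top 34 mm above this point, bottom 34 mm below; z up.
- tall_vial: Bystander: a taller vial of the same kind, 85 mm tall, 47 mm in diameter. Origin: centre of its underside. Leave alone.
- attar_pot: Bystander: tiny bottle with black cap, 33 mm in diameter, 34 mm tall. Origin: centre of its underside. Leave alone.
- resin_jar: Bystander: low brown jar with cream lid, 54 mm in diameter, 32 mm tall. Origin: centre of its underside. Leave alone.
Things that resemble listed ones, but are neither listed nor needed, are in the scene too. Leave any pink, red or turquoise look-alike of the part that bears vial_mid alone.

How it is judged:
On the way, in this order (a step that is already met when the one before it is completed fails the run):
1. the empty cup is released and stands up (travel under 4 mm), the vial not yet in it (value of joint cup below 0.004 m and horizontal distance between vial_mid and cup_seat above 0.05 m), for 0.2 s.
2. the vial stands in the raised cup (value of joint cup below 0.006 m and horizontal distance between vial_mid and cup_seat below 0.007 m and z of vial_mid in the frame of cup_seat below 0.039 m and angle between vial_mid's own z axis and vertical below 0.15 rad), for 0.1 s.
At the end, for the whole second after the job is handed in: The cup is locked down by its latch (travel 10 to 16 mm), the short vial stands in it upright (within 0.12 rad) on the cup's floor (within 3 mm, centre within 6 mm), at rest and let go (value of joint cup between 0.01 and 0.016 m and horizontal distance between vial_mid and cup_seat below 0.006 m and z of vial_mid in the frame of cup_seat below 0.037 m and angle between vial_mid's own z axis and vertical below 0.12 rad and linear speed of vial below 0.02 m/s); the robot touches nothing.
It fails at once if the cup is pressed with more than 20 N, by the robot or through the vial (contact force between any of the fingers, the arm, vial and cup above 20 N).
It fails at once if a bystander is moved by more than 20 mm (distance of any of tall_vial, attar_pot, resin_jar from where it was at the start of the episode above 0.02 m).
It fails at once if the vial is tipped by more than 0.7 rad (angle between vial_mid's own z axis and vertical above 0.7 rad).
It also fails if it takes over 67 s, if anything falls off the work surface, if the arm or the gripper's body presses on something with over 40 N, if the wrist force passes 120 N, or if a joint passes its speed limit or range.

### The arm

A 6-joint arm with a two-finger parallel gripper is mounted at the origin on a cart in front of the work surface, level with it; the furniture and walls round the work are solid. World frame = base frame: x ahead of the robot, y to its left, z up, the work surface at z = 0. Lengths are in m, angles in rad, forces in N, time in s.
With the tool pointing down it reaches from about 0.25 to 0.775 m from the base axis. Payload 4 kg.
Tool frame: the origin (TCP) lies midway between the tips of the shut fingers; the grasp point (between the pads) lies 19 mm behind it (robot.pinch_z is the distance from the TCP to the grasp point, in m); x points along the fingers, y is the direction in which the jaws open and shut, and the axes are right-handed (so a half turn about x gives the same grasp; the last joint's range is limited). The gripper opens to 94 mm and grips with 3 to 60 N. Pads are 16 mm wide; open, the fingers measure 119 mm over their backs; the gripper's body (75 mm by 177 mm) begins 78 mm behind the grasp point.
Start: joints at [-1.269, 0.087, 1.371, -0, 1.684, -0.103], TCP at [0.217, -0.506, 0.206] pointing down, gripper open.
Joint ranges: [-3.1, 3.1], [-0.76, 2.03], [0.27, 2.55], [-1.08, 4.22], [0.17, 2.65], [-2.57, 2.57]. Speed limits (rad/s): [2.79, 2.79, 3.14, 3.14, 3.14, 3.14].

### API

Orientations are given as [roll, pitch, yaw] about the fixed x, y, z axes, in that order (R = Rz(yaw) Ry(pitch) Rx(roll)).
In Python, from bench import robot, imaging gives the robot as it stands. The module is installed in compiled form; this text tells all that it offers.
- The arm moves only by the tool drive_tool, never from a script. Its argument "commands" is a list that holds one entry, the list of rows, each a list of 4 numbers: the shift along the tool's x, y, z as a fraction of full scale, then the turn about the tool's x as a fraction of full scale. A call has 1 to 20 rows; each row shifts and turns the commanded pose from where the row before left it, along the tool's axes as they then stand; what a row does not reach is not made up. Full scale, the value 1, is 0.25 m for a shift and 360 degrees for a turn. A row lasts 1/10 s, in which the tool goes at most 50 mm and 8.59 degrees, less where a joint would pass 70% of its speed; a pose out of reach is approached as far as the arm can. A call with a number of a shift or a turn outside -1 to 1 is refused whole. A call with a gripper value outside its range is refused whole. "grip" is the opening, from 0 (shut) to 1 (fully open), set as the call begins (left out, the last holds). The fingers move at their own pace and stop on an object; the grip force is fixed at half the most. Time passes only in rows, so rows that do not move let the fingers close. It gives the time, the measured TCP pose, the force and the opening at its end, in the units of the state.
- robot.get_obs(): the state, without advancing time (a new reading comes with each control period).
- imaging.snapshot(name): name is "scene" or "top" or "wrist"; returns a dict with "pixels" (480x640x3 uint8, red, green, blue), "z_map" (480x640 float32, m along the optical axis (not along the pixel's ray), 0 where there is no reading), "mtx" (3x3 intrinsics, pixels), "extrinsics" (4x4, takes a point from world to camera coordinates). Camera axes: x right, y up, looking along -z (the intrinsics and any distortion apply to the point x, -y, -z); pixel columns grow to the right and rows downward; lengths in m; the calibration is good to about 2 mm. A picture is of the moment at which its call begins.
- robot.close_job(): hands the job in, once; it reports no verdict.
The state is a dict: "time": time; "joint_positions": joint angles; "qvel": joint speeds; "joint_torque": joint torques, N m; "tool_pos": TCP position; "ee_rot": TCP orientation; "wrist_force": force on the tool from outside, world axes, zero at the start; "wrist_torque": the same for the moment, N m; "width": finger opening in m.
Only numpy, scipy, OpenCV 4.12 (cv2) and the standard library are available. Lean on these libraries where they do the work, as an engineer would, in place of code of your own. Each camera call takes 0.05 s, during which the arm holds its last target.

## Working session

There is one attempt and no reset: what is moved stays moved. The work goes in short steps, Python scripts to look and compute and a tool call to move; the robot and the scene stay as the last step left them, time stands still between calls to the robot, and variables do not carry over. Pictures are saved under pics/ and viewed, and the job is handed in when it is done.

Besides the shell and the picture viewer there is one more tool, called after "Call:" as a command line: name --argument value ..., lists and objects as JSON in quotes. drive_tool: Moves the arm, as the interface text tells. Shift numbers are shares of 0.25 m and turn numbers shares of 360 degrees, none past 1 either way. Its arguments: {"type":"object","properties":{"commands":{"type":"array","items":{"type":"array","items":{"type":"array","items":{"type":"number","minimum":-1,"maximum":1}}}},"grip":{"type":"number"}},"required":["commands"]}

```bash
mkdir -p pics; python3 - <<'E'
from bench import robot, imaging
import cv2,pickle
print(robot.get_obs(), robot.pinch_z)
for n in ["scene","top","wrist"]:
    s=imaging.snapshot(n); pickle.dump(s,open(f"{n}0.pkl","wb"))
    cv2.imwrite(f"pics/{n}0.png",s["pixels"][:,:,::-1]); print(n,s["mtx"].tolist(),s["extrinsics"].round(3).tolist())
E
```

```text
{'time': 0.0, 'joint_positions': array([-1.26908514e+00,  8.79177208e-02,  1.37221993e+00, -3.39266411e-05,
        1.68357032e+00, -1.03099602e-01]), 'qvel': array([ 1.40874109e-03, -3.96995360e-05, -6.56830602e-04,  2.62384019e-03,
       -2.32778122e-04,  1.13867848e-05]), 'joint_torque': array([ 1.83450982e-03, -3.40179420e+01, -3.02430117e+01,  7.21206120e-02,
        3.30294832e-02, -1.71552933e-04]), 'tool_pos': array([ 0.21644072, -0.50504288,  0.20434195]), 'ee_rot': array([-1.65795678,  1.56868074,  1.88844288]), 'wrist_force': array([0.560202  , 0.53824033, 0.17534055]), 'wrist_torque': array([ 0.01182726,  0.0356025 , -0.00450784]), 'width': 0.0942795078540228} 0.0188
scene [[589.3223859446107, 0.0, 326.30957460145464], [0.0, 589.3223859446107, 238.7140881167345], [0.0, 0.0, 1.0]] [[-0.824, -0.567, 0.024, 0.459], [0.35, -0.476, 0.807, -0.214], [-0.446, 0.673, 0.591, -1.117], [0.0, 0.0, 0.0, 1.0]]
top [[522.7654062813724, 0.0, 318.36956047053786], [0.0, 522.7654062813724, 238.54019145591317], [0.0, 0.0, 1.0]] [[0.021, -1.0, 0.015, -0.012], [0.986, 0.023, 0.167, -0.545], [-0.167, 0.011, 0.986, -1.218], [0.0, 0.0, 0.0, 1.0]]
wrist [[340.13301396494074, 0.0, 318.10679705129155], [0.0, 340.13301396494074, 238.42985372193456], [0.0, 0.0, 1.0]] [[0.394, -0.919, -0.001, -0.549], [0.893, 0.383, -0.235, 0.024], [0.216, 0.092, 0.972, -0.389], [0.0, 0.0, 0.0, 1.0]]
```

View pics/top0.png

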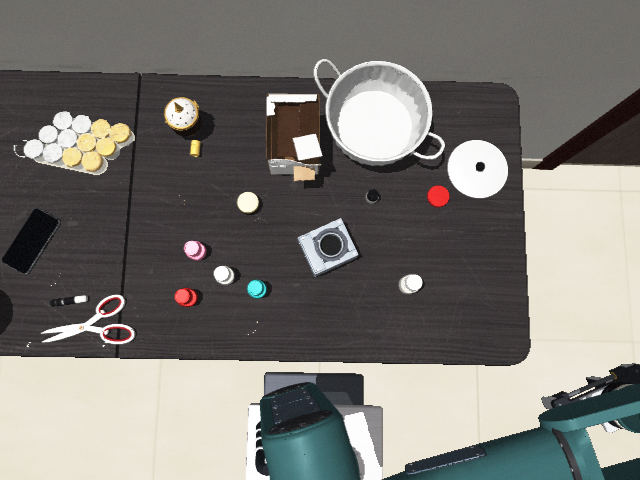

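View pics/scene0.png

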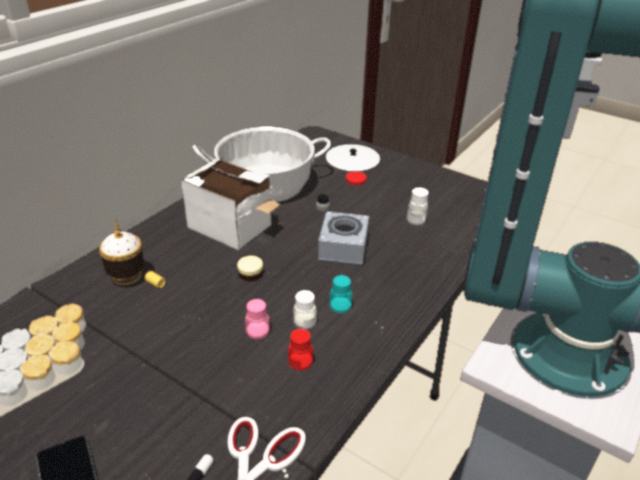

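View pics/wrist0.png

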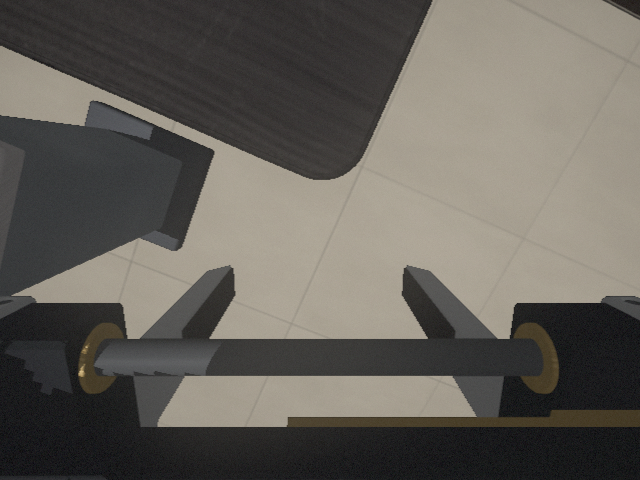

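The top view shows the holder at about (329,246). There are two white-capped vials, at (224,275) and (410,284), plus pink (195,250), red (185,297) and turquoise (257,289) look-alikes. The short vial is one of the two white ones, so I'll measure their heights.

```bash
cat > h.py <<'E'
import numpy as np,pickle,cv2
def cloud(s):
    z=s["z_map"];K=s["mtx"];E=np.asarray(s["extrinsics"])
    v,u=np.mgrid[:480,:640]
    P=np.stack([(u-K[0,2])/K[0,0]*z,-(v-K[1,2])/K[1,1]*z,-z],-1)
    W=(P-E[:3,3])@E[:3,:3]
    W[z<=0]=np.nan
    return W
def load(n): return pickle.load(open(n,"rb"))
E
python3 - <<'E'
from h import *
for n in ["top","scene"]:
    s=load(n+"0.pkl");W=cloud(s)
    pts={"top":[(224,275),(410,284),(195,250),(257,289),(185,297),(248,203),(372,196)],"scene":[(305,310),(418,205)]}[n]
    for u,v in pts:
        R=W[v-22:v+23,u-22:u+23].reshape(-1,3);R=R[~np.isnan(R[:,0])]
        h=R[R[:,2]>0.015]; top=np.percentile(h[:,2],95); t=h[h[:,2]>top-0.006]
        print(n,u,v,"maxz",top.round(4),"capC",t.mean(0).round(4),"ext",(t.max(0)-t.min(0)).round(3), "table",np.median(R[R[:,2]<0.015,2]).round(4))
    if n=="top":
        print(W[200:290:6,330].round(3)[:, [0,2]].tolist()); 
        R=W[205:290,285:372].reshape(-1,3);
        d=R[(R[:,2]>.05)&(R[:,2]<.066)]; print("deck",np.median(d[:,2]),cv2.minAreaRect((d[:,:2]*1000).astype(np.float32)))
s=load("top0.pkl")["pixels"]
a=cv2.resize(s[205:290,285:372,::-1],(400,390),interpolation=2)
b=cv2.resize(np.hstack([s[255:305,200:250,::-1],s[260:310,385:435,::-1]]),(400,200),interpolation=2)
cv2.imwrite("pics/crop0.png",np.vstack([a,b]))
E
```

```text
top 224 275 maxz 0.0707 capC [0.4542 0.2267 0.0682] ext [0.033 0.034 0.008] table 0.0003
top 410 284 maxz 0.0881 capC [ 0.4413 -0.223   0.0855] ext [0.035 0.035 0.009] table 0.0006
top 195 250 maxz 0.0709 capC [0.508  0.2945 0.0682] ext [0.072 0.081 0.008] table 0.0002
top 257 289 maxz 0.071 capC [0.4227 0.1467 0.0683] ext [0.033 0.033 0.011] table 0.0003
top 185 297 maxz 0.0718 capC [0.3989 0.3139 0.0689] ext [0.033 0.033 0.011] table 0.0004
top 248 203 maxz 0.0361 capC [0.6352 0.1772 0.0329] ext [0.051 0.052 0.01 ] table 0.0003
top 372 196 maxz 0.0382 capC [ 0.6612 -0.1322  0.0351] ext [0.026 0.025 0.007] table 0.0005
[[0.653, -0.004], [0.636, 0.002], [0.62, 0.006], [0.605, 0.002], [0.578, 0.061], [0.563, 0.062], [0.552, 0.045], [0.537, 0.046], [0.522, 0.046], [0.508, 0.046], [0.491, 0.061], [0.477, 0.056], [0.469, 0.0], [0.454, 0.006], [0.439, 0.003]]
deck 0.05854492799578966 ((526.097900390625, -21.972068786621094), (100.77788543701172, 115.9318618774414), 25.978044509887695)
scene 305 310 maxz 0.068 capC [0.4422 0.2455 0.0662] ext [0.077 0.11  0.009] table -0.0007
scene 418 205 maxz 0.084 capC [ 0.4387 -0.2199  0.0828] ext [0.035 0.043 0.01 ] table -0.0011
```

View pics/crop0.png

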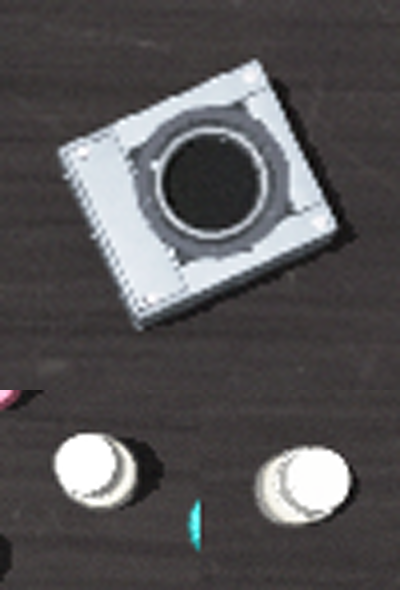

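The short vial is the white one at (224,275). It measures 70 mm against the nominal 68 mm, and the one at (410,284) measures 88 mm, so that is the tall vial. Next I'll find the cup axis, refine the vial position and get the tool axes.

```bash
cat >> h.py <<'E'
from scipy.spatial.transform import Rotation as Ro
def R_of(o): return Ro.from_euler("xyz",o["ee_rot"]).as_matrix()
def st(o): return dict(t=round(o["time"],2),p=np.round(o["tool_pos"],4).tolist(),f=np.round(o["wrist_force"],2).tolist(),w=round(o["width"],4),q=np.round(o["joint_positions"],2).tolist())
def ray_at(s,u,v,z):
    K=s["mtx"];E=np.asarray(s["extrinsics"]);R=E[:3,:3];c=-R.T@E[:3,3]
    d=R.T@np.array([(u-K[0,2])/K[0,0],-(v-K[1,2])/K[1,1],-1]); return c+d*(z-c[2])/d[2]
def proj(s,p):
    K=s["mtx"];E=np.asarray(s["extrinsics"]);c=E[:3,:3]@p+E[:3,3]
    return K[0,0]*c[0]/-c[2]+K[0,2], K[1,1]*-c[1]/-c[2]+K[1,2]
E
python3 - <<'E'
from h import *
from bench import robot
o=robot.get_obs(); print(R_of(o).round(3).tolist())
for n in ["top","scene"]:
    s=load(n+"0.pkl");W=cloud(s);E=s["extrinsics"]; print(n,"cam at",(-E[:3,:3].T@E[:3,3]).round(3))
    P=W.reshape(-1,3)
    m=(np.hypot(P[:,0]-.455,P[:,1]-.227)<.03)&(P[:,2]>.064); q=P[m]; print("cap",m.sum(),cv2.minEnclosingCircle((q[:,:2]*1000).astype(np.float32)),np.median(q[:,2]))
    d=P[(np.hypot(P[:,0]-.526,P[:,1]+.02)<.09)&(P[:,2]>.054)&(P[:,2]<.063)]
    r=cv2.minAreaRect((d[:,:2]*1000).astype(np.float32)); print("deck",r)
    m=(np.hypot(P[:,0]-.524,P[:,1]+.028)<.029)&(P[:,2]<.051)&(P[:,2]>.035); q=P[m]
    print("floor",m.sum(),np.median(q[:,2]),cv2.minEnclosingCircle((q[:,:2]*1000).astype(np.float32)),q.mean(0).round(4))
    # ellipse of dark floor
    g=cv2.cvtColor(s["pixels"],cv2.COLOR_RGB2GRAY)
    if n=="top":
        mk=np.zeros_like(g); mk[228:262,313:348]=(g[228:262,313:348]<70)
        c=max(cv2.findContours(mk,0,1)[0],key=cv2.contourArea); e=cv2.fitEllipse(c); print(e, ray_at(s,*e[0],.0575).round(4),ray_at(s,*e[0],.043).round(4))
    # tall things
    for nm,(x0,x1,y0,y1) in dict(box=(.62,.85,-.02,.18),pot=(.65,1,-.3,0)).items():
        k=(P[:,0]>x0)&(P[:,0]<x1)&(P[:,1]>y0)&(P[:,1]<y1)&(P[:,2]>.08); print(nm,P[k].min(0).round(3),P[k].max(0).round(3))
E
```

```text
[[-0.001, 0.394, -0.919], [0.002, -0.919, -0.394], [-1.0, -0.002, -0.0]]
top cam at [0.334 0.015 1.292]
cap 160 ((454.453369140625, 226.84072875976562), 17.338436126708984) 0.06791301421221188
deck ((526.097900390625, -21.972068786621094), (100.77788543701172, 115.9318618774414), 25.978044509887695)
floor 338 0.044750397671816 ((525.7595825195312, -28.547889709472656), 27.723190307617188) [ 0.5284 -0.0291  0.0446]
((330.2804260253906, 244.5416259765625), (19.316844940185547, 20.145401000976562), 114.80135345458984) [ 0.5289 -0.0282  0.0575] [ 0.5312 -0.0287  0.043 ]
box [ 0.679 -0.019  0.08 ] [0.85  0.129 0.154]
pot [ 0.723 -0.3    0.08 ] [ 1.    -0.     0.332]
scene cam at [-0.045  0.909  0.821]
cap 171 ((452.1744079589844, 227.64413452148438), 18.118011474609375) 0.06634742715539156
deck ((523.1045532226562, -18.661239624023438), (99.75878143310547, 123.38162994384766), 26.13605308532715)
floor 148 0.04293515032570136 ((524.1306762695312, -29.853897094726562), 27.421566009521484) [ 0.5314 -0.0406  0.0437]
box [ 0.676 -0.001  0.08 ] [0.85  0.134 0.15 ]
pot [ 0.715 -0.3    0.08 ] [ 1.    -0.     0.459]
```

Call:
drive_tool --commands '[[[0,-0.079,-0.118,0],[0,-0.079,-0.118,0],[0,-0.079,-0.118,0],[0,-0.079,-0.118,0],[0,-0.079,-0.118,0],[0,-0.079,-0.118,0],[0,-0.079,-0.118,0],[0,-0.079,-0.118,0],[0,-0.079,-0.118,0],[0,-0.079,-0.118,0],[0,-0.079,-0.118,0],[0,-0.079,-0.118,0],[0,-0.079,-0.118,0],[0,-0.079,-0.118,0],[0,-0.079,-0.118,0],[0,-0.079,-0.118,0],[0,0,0,0],[0,0,0,0],[0,0,0,0]]]' --grip 0

```text
time: 2.05
tool_pos: [0.5255, -0.03, 0.2052]
ee_rot: [0.192, 1.57, -2.546]
wrist_force: [0.0, 0.2, -0.1]
width: 0.0005
```

```bash
python3 - <<'E'
from h import *
from bench import robot,imaging
o=robot.get_obs(); print(st(o)); R=R_of(o); print(R.round(3).tolist())
s=imaging.snapshot("wrist");pickle.dump(s,open("w1.pkl","wb")); cv2.imwrite("pics/w1.png",s["pixels"][:,:,::-1])
print(proj(s,o["tool_pos"]))
d=R.T@(np.array([.5285,-.0287,.2])-o["tool_pos"]); print("shift frac",(d/.25).round(4))
W=cloud(s).reshape(-1,3)
k=(W[:,2]>.05)&(W[:,2]<.064)&(np.hypot(W[:,0]-.526,W[:,1]+.02)<.09);print(cv2.minAreaRect((W[k][:,:2]*1000).astype(np.float32)),np.median(W[k][:,2]))
E
```

```text
{'t': 2.05, 'p': [0.5255, -0.03, 0.2052], 'f': [0.05, 0.21, -0.08], 'w': 0.0005, 'q': [-0.16, 0.04, 1.43, -0.0, 1.68, 1.0]}
[[-0.001, 0.393, -0.92], [-0.001, -0.92, -0.393], [-1.0, 0.0, 0.001]]
(np.float64(318.145161732661), np.float64(280.8774427224206))
shift frac [ 0.0209  0.0001 -0.0131]
((526.3280639648438, -21.78014373779297), (100.34575653076172, 116.16732788085938), 26.02229881286621) 0.05793036030918947
```

View pics/w1.png

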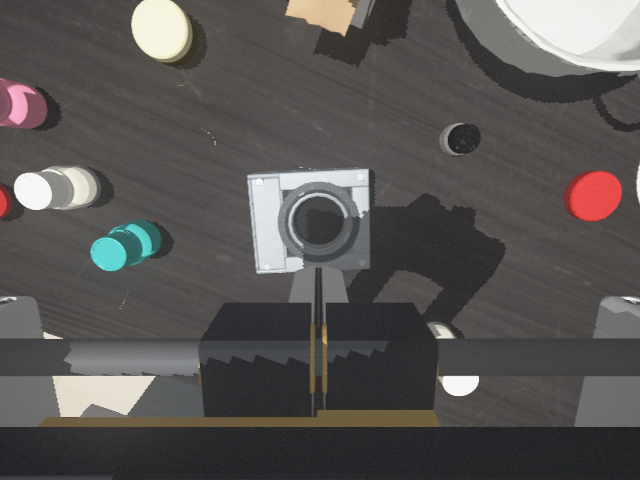

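The wrist view shows the holder centred at about (310,222) and the cup at (318,220). Its deck fit agrees with the top camera, which puts the cup axis at about (0.5295, -0.029). Now I'll centre over it and descend to just above the floor.

Call:
drive_tool --commands '[[[0.04,0.003,-0.016,0],[0.08,0,0,0],[0.08,0,0,0],[0.08,0,0,0],[0.08,0,0,0],[0.08,0,0,0],[0.08,0,0,0],[0.06,0,0,0],[0.03,0,0,0],[0,0,0,0],[0,0,0,0]]]'

```text
time: 3.2
tool_pos: [0.5303, -0.0287, 0.0534]
ee_rot: [2.5, 1.57, -0.237]
wrist_force: [-0.6, 1.2, -0.2]
width: 0.0006
```

Call:
drive_tool --commands '[[[0.016,0,0,0],[0.016,0,0,0],[0,0,0,0],[0,0,0,0]]]'

```text
time: 3.6
tool_pos: [0.53, -0.0283, 0.045]
ee_rot: [1.65, 1.571, -1.087]
wrist_force: [-0.3, -0.7, -0.2]
width: 0.0004
```

Call:
drive_tool --commands '[[[0.004,0,0,0],[0,0,0,0]]]'

```text
time: 3.8
tool_pos: [0.5301, -0.0284, 0.0441]
ee_rot: [2.238, 1.57, -0.498]
wrist_force: [-0.7, -0.2, -0.1]
width: 0.0003
```

Call:
drive_tool --commands '[[[0.004,0,0,0],[0,0,0,0]]]'

```text
time: 4.0
tool_pos: [0.5301, -0.0283, 0.0437]
ee_rot: [2.479, 1.57, -0.258]
wrist_force: [-2.9, -0.1, 4.4]
width: 0.0002
```

Call:
drive_tool --commands '[[[0.004,0,0,0],[0,0,0,0]]]'

```text
time: 4.2
tool_pos: [0.5301, -0.0284, 0.0428]
ee_rot: [2.463, 1.57, -0.273]
wrist_force: [-2.2, 0.4, 6.3]
width: 0.0007
```

Call:
drive_tool --commands '[[[0.004,0,0,0],[0.004,0,0,0],[0,0,0,0]]]'

```text
time: 4.5
tool_pos: [0.5301, -0.0283, 0.0409]
ee_rot: [2.426, 1.57, -0.311]
wrist_force: [-2.4, 1.5, 5.7]
width: 0.0002
```

Call:
drive_tool --commands '[[[0.004,0,0,0],[0.004,0,0,0],[0,0,0,0]]]'

```text
time: 4.8
tool_pos: [0.5301, -0.0283, 0.039]
ee_rot: [2.484, 1.57, -0.253]
wrist_force: [-2.5, 0.1, 5.5]
width: 0.0007
```

Call:
drive_tool --commands '[[[0.002,0,0,0],[0,0,0,0]]]'

```text
time: 5.0
tool_pos: [0.5301, -0.0283, 0.0386]
ee_rot: [2.515, 1.57, -0.222]
wrist_force: [-3.3, 0.9, 6.7]
width: 0.0004
```

Call:
drive_tool --commands '[[[0.002,0,0,0],[0,0,0,0]]]'

```text
time: 5.2
tool_pos: [0.5301, -0.0283, 0.0381]
ee_rot: [2.44, 1.57, -0.297]
wrist_force: [-3.1, 0.3, 5.7]
width: 0.0005
```

Call:
drive_tool --commands '[[[0.002,0,0,0],[0,0,0,0]]]'

```text
time: 5.4
tool_pos: [0.5301, -0.0284, 0.0376]
ee_rot: [2.462, 1.57, -0.275]
wrist_force: [-2.7, 0.0, 8.0]
width: 0.0002
```

Call:
drive_tool --commands '[[[0.0016,0,0,0],[0,0,0,0]]]'

```text
time: 5.6
tool_pos: [0.5301, -0.0283, 0.0372]
ee_rot: [2.392, 1.57, -0.344]
wrist_force: [-2.8, 0.7, 7.0]
width: 0.0004
```

Call:
drive_tool --commands '[[[0.0016,0,0,0],[0,0,0,0]]]'

```text
time: 5.8
tool_pos: [0.5301, -0.0284, 0.0369]
ee_rot: [2.465, 1.57, -0.272]
wrist_force: [-2.1, 1.0, 7.4]
width: 0.0007
```

Call:
drive_tool --commands '[[[0.0016,0,0,0],[0,0,0,0]]]'

```text
time: 6.0
tool_pos: [0.5301, -0.0283, 0.0365]
ee_rot: [2.4, 1.57, -0.336]
wrist_force: [-3.0, 0.1, 6.7]
width: 0.0003
```

Call:
drive_tool --commands '[[[0.0016,0,0,0],[0,0,0,0]]]'

```text
time: 6.2
tool_pos: [0.5301, -0.0284, 0.0361]
ee_rot: [2.439, 1.57, -0.297]
wrist_force: [-1.8, 0.5, 7.7]
width: 0.0003
```

Call:
drive_tool --commands '[[[0.0016,0,0,0],[0,0,0,0]]]'

```text
time: 6.4
tool_pos: [0.5301, -0.0283, 0.0357]
ee_rot: [2.46, 1.57, -0.277]
wrist_force: [-1.9, -0.4, 6.5]
width: 0.0004
```

Call:
drive_tool --commands '[[[0.0016,0,0,0],[0,0,0,0]]]'

```text
time: 6.6
tool_pos: [0.5301, -0.0283, 0.0354]
ee_rot: [2.441, 1.57, -0.295]
wrist_force: [-3.2, 0.1, 6.9]
width: 0.0001
```

Call:
drive_tool --commands '[[[0.0016,0,0,0],[0,0,0,0]]]'

```text
time: 6.8
tool_pos: [0.5301, -0.0283, 0.0353]
ee_rot: [2.447, 1.57, -0.29]
wrist_force: [-3.5, 0.9, 9.0]
width: 0.0005
```

Call:
drive_tool --commands '[[[0.0016,0,0,0],[0,0,0,0]]]'

```text
time: 7.0
tool_pos: [0.5301, -0.0283, 0.0352]
ee_rot: [2.4, 1.57, -0.337]
wrist_force: [-3.9, 0.6, 9.5]
width: 0.0004
```

Call:
drive_tool --commands '[[[0.0016,0,0,0],[0,0,0,0]]]'

```text
time: 7.2
tool_pos: [0.5302, -0.0283, 0.0351]
ee_rot: [2.461, 1.57, -0.275]
wrist_force: [-4.8, -0.0, 10.9]
width: 0.0001
```

Call:
drive_tool --commands '[[[0.0016,0,0,0],[0,0,0,0]]]'

```text
time: 7.4
tool_pos: [0.5302, -0.0283, 0.0349]
ee_rot: [2.379, 1.57, -0.358]
wrist_force: [-3.8, 1.0, 11.2]
width: 0.0004
```

The rubber stop is felt at z≈0.0354, where the force climbs and the motion stalls. Retracting now to check the release.

Call:
drive_tool --commands '[[[-0.02,0,0,0],[-0.04,0,0,0],[-0.06,0,0,0],[-0.08,0,0,0],[-0.08,0,0,0],[-0.08,0,0,0],[-0.08,0,0,0],[-0.08,0,0,0],[-0.08,0,0,0],[0,0,0,0]]]' --grip 0

```text
time: 8.4
tool_pos: [0.5319, -0.0286, 0.1859]
ee_rot: [2.569, 1.564, -0.168]
wrist_force: [0.1, -0.3, 0.4]
width: 0.0005
```

```bash
python3 - <<'E'
from h import *
from bench import robot,imaging
o=robot.get_obs(); print(st(o)); R=R_of(o)
s=imaging.snapshot("wrist");pickle.dump(s,open("w2.pkl","wb")); cv2.imwrite("pics/w2.png",s["pixels"][:,:,::-1])
P=cloud(s).reshape(-1,3); r=np.hypot(P[:,0]-.5298,P[:,1]+.029)
k=(r<.033)&(P[:,2]>.05); print("floor",np.median(P[k&(r<.018),2]),"rim pct",np.percentile(P[k&(r>.026)&(r<.03),2],[10,50,90]))
q=P[k&(P[:,2]>.067)&(P[:,2]<.08)]; print(cv2.minEnclosingCircle((q[:,:2]*1000).astype(np.float32)))
k=(P[:,2]>.063)&(P[:,2]<.075)&(np.hypot(P[:,0]-.454,P[:,1]-.227)<.03); print("vial cap",k.sum(),P[k].mean(0),cv2.minEnclosingCircle((P[k][:,:2]*1000).astype(np.float32)))
print("to vial shift", R.T@(np.array([.454,.227,.2])-o["tool_pos"])/.25)
E
```

```text
{'t': 8.4, 'p': [0.5319, -0.0286, 0.1859], 'f': [0.1, -0.3, 0.42], 'w': 0.0005, 'q': [-0.16, 0.05, 1.45, -0.0, 1.64, 1.01]}
floor 0.2083555564951971 rim pct [0.30071124 0.30854306 0.32302567]
((529.9822387695312, -28.837305068969727), 29.903907775878906)
vial cap 1229 [0.45582441 0.22501236 0.06653962] ((454.7344665527344, 226.91998291015625), 17.7170467376709)
to vial shift [-0.05983869 -1.06239303 -0.1167149 ]
```

View pics/w2.png

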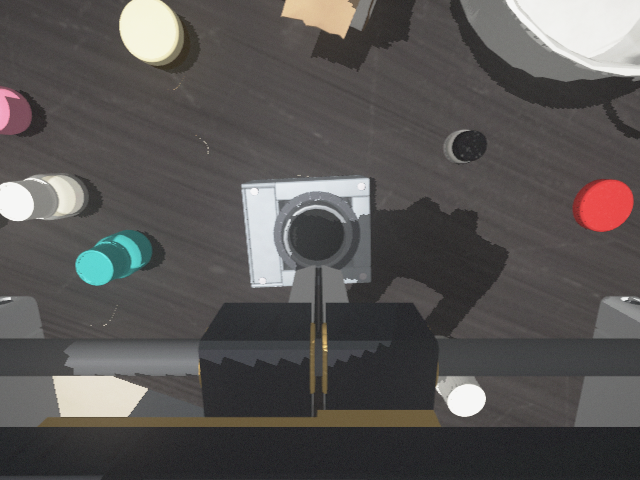

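The rim ring now sits at 67–80 mm height, centre (0.530, -0.0288), radius 29.9 mm, so the cup is up. The vial cap is at (0.4547, 0.2269), seen in the wrist view at about (20,200). Moving over it, with the jaws turned clear of its neighbours.

Call:
drive_tool --commands '[[[0,-0.106,-0.0123,0],[0,-0.106,-0.0123,0],[0,-0.106,-0.0123,0],[0,-0.106,-0.0123,0],[0,-0.106,-0.0123,0],[0,-0.106,-0.0123,0],[0,-0.106,-0.0123,0],[0,-0.106,-0.0123,0],[0,-0.106,-0.0123,0],[0,-0.106,-0.0123,0],[0,0,0,-0.0226],[0,0,0,-0.0226],[0,0,0,-0.0226],[0,0,0,-0.0226],[0,0,0,-0.0226],[0,0,0,-0.0226],[0,0,0,-0.0226],[0,0,0,0],[0,0,0,0]]]' --grip 0.8

```text
time: 10.35
tool_pos: [0.4534, 0.2271, 0.1811]
ee_rot: [-0.996, 1.569, -2.742]
wrist_force: [0.1, 0.2, 0.8]
width: 0.0753
```

```bash
python3 - <<'E'
from h import *
from bench import robot,imaging
o=robot.get_obs(); print(st(o)); R=R_of(o); print(R.round(3).tolist())
s=imaging.snapshot("wrist");pickle.dump(s,open("w3.pkl","wb")); cv2.imwrite("pics/w3.png",s["pixels"][:,:,::-1])
P=cloud(s).reshape(-1,3)
k=(P[:,2]>.063)&(P[:,2]<.075)&(np.hypot(P[:,0]-.454,P[:,1]-.227)<.03); c=cv2.minEnclosingCircle((P[k][:,:2]*1000).astype(np.float32)); print("vial cap",k.sum(),c)
for t in ([.4545,.227,.022],[*(np.array(c[0])/1000),.022]): print("shift", (R.T@(np.array(t)-o["tool_pos"])/.25).round(4))
E
```

```text
{'t': 10.35, 'p': [0.4534, 0.2271, 0.1811], 'f': [0.11, 0.24, 0.81], 'w': 0.0753, 'q': [0.35, -0.0, 1.51, -0.0, 1.63, 0.53]}
[[-0.002, 0.985, -0.174], [-0.001, -0.174, -0.985], [-1.0, -0.002, 0.001]]
vial cap 1177 ((454.85955810546875, 227.7105255126953), 17.364011764526367)
shift [ 0.6362  0.0058 -0.001 ]
shift [ 0.6362  0.0068 -0.0041]
```

View pics/w3.png

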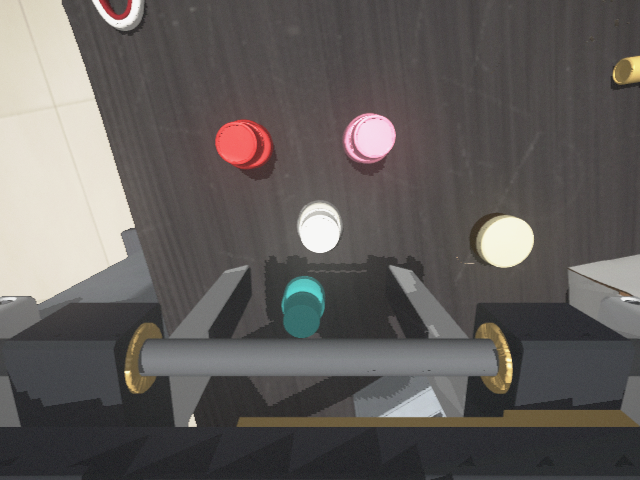

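The white vial is at (320,228) between the open jaws, and the coloured look-alikes are outside the finger paths. Descending and gripping.

Call:
drive_tool --commands '[[[0.07,0.006,-0.002,0],[0.08,0,0,0],[0.08,0,0,0],[0.08,0,0,0],[0.08,0,0,0],[0.08,0,0,0],[0.08,0,0,0],[0.056,0,0,0],[0.03,0,0,0],[0,0,0,0],[0,0,0,0]]]'

```text
time: 11.5
tool_pos: [0.456, 0.2278, 0.0241]
ee_rot: [2.028, 1.57, 0.285]
wrist_force: [0.7, 0.4, -0.3]
width: 0.0754
```

Call:
drive_tool --commands '[[[0,0,0,0],[0,0,0,0],[0,0,0,0],[0,0,0,0],[0,0,0,0],[0,0,0,0],[0,0,0,0],[0,0,0,0]]]' --grip 0

```text
time: 12.3
tool_pos: [0.4556, 0.2277, 0.0238]
ee_rot: [2.0, 1.57, 0.257]
wrist_force: [-1.1, 0.8, 1.9]
width: 0.0433
```

```bash
python3 - <<'E'
from h import *
from bench import robot,imaging
print(st(robot.get_obs()))
s=imaging.snapshot("wrist"); a=s["pixels"][:,:,::-1]
s2=imaging.snapshot("scene"); b=cv2.resize(s2["pixels"][220:340,230:390,::-1],(640,480))
cv2.imwrite("pics/g1.png",cv2.resize(np.hstack([a,b]),(800,300)))
E
```

```text
{'t': 12.3, 'p': [0.4556, 0.2277, 0.0238], 'f': [-1.07, 0.84, 1.94], 'w': 0.0433, 'q': [0.35, 0.11, 1.72, -0.0, 1.31, 0.52]}
```

View pics/g1.png

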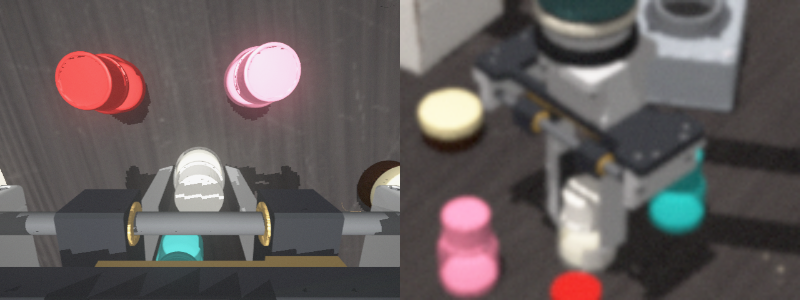

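The vial is gripped at a width of 43 mm. Lifting it and carrying it over the cup.

Call:
drive_tool --commands '[[[-0.02,0,0,0],[-0.04,0,0,0],[-0.07,0,0,0],[-0.07,0,0,0],[-0.07,0,0,0],[-0.07,0,0,0],[-0.07,0,0,0],[-0.05,0,0,0],[-0.02,0,0,0],[0,0,0,0]]]'

```text
time: 13.4
tool_pos: [0.4559, 0.2277, 0.1442]
ee_rot: [2.02, 1.569, 0.278]
wrist_force: [0.6, 0.4, -0.7]
width: 0.0434
```

Call:
drive_tool --commands '[[[0,0.012,0.02,0],[0,0.02,0.05,0],[0,0.03,0.07,0],[0,0.04,0.08,0],[0,0.04,0.08,0],[0,0.04,0.08,0],[0,0.04,0.08,0],[0,0.04,0.08,0],[0,0.04,0.08,0],[0,0.04,0.08,0],[0,0.04,0.08,0],[0,0.04,0.07,0],[0,0.03,0.06,0],[0,0.03,0.03,0],[0,0.02,0.02,0],[0,0.01,0,0],[0,0,0,0],[0,0,0,0],[0,0,0,0]]]'

```text
time: 15.3
tool_pos: [0.5404, -0.0301, 0.1435]
ee_rot: [3.06, 1.571, 1.319]
wrist_force: [-0.6, -1.3, -1.3]
width: 0.0436
```

```bash
python3 - <<'E'
from h import *
from bench import robot,imaging
o=robot.get_obs(); print(st(o)); R=R_of(o); print(R.round(3).tolist())
print("shift",(R.T@(np.array([.530,-.029,.09])-o["tool_pos"])/.25).round(4))
im=[]
for n,box in dict(scene=(130,290,270,430),wrist=(0,480,80,560),top=(180,300,270,390)).items():
    s=imaging.snapshot(n);pickle.dump(s,open(n+"4.pkl","wb")); a,b,c,d=box
    im.append(cv2.resize(s["pixels"][a:b,c:d,::-1],(266,266) if n!="scene" else (266,266),interpolation=2))
    u=proj(s,o["tool_pos"]); print(n,u)
cv2.imwrite("pics/c4.png",np.hstack(im))
s=load("scene4.pkl"); cv2.imwrite("pics/s4.png",cv2.resize(s["pixels"][130:290,250:450,::-1],(800,640)[:2] if 0 else (750,600),interpolation=2))
W=cloud(s).reshape(-1,3)
k=(np.hypot(W[:,0]-.53,W[:,1]+.029)<.05)&(W[:,2]>.18);print(W[k].mean(0) if k.any() else 0)
E
```

```text
{'t': 15.3, 'p': [0.5404, -0.0301, 0.1435], 'f': [-0.64, -1.34, -1.27], 'w': 0.0436, 'q': [-0.16, 0.09, 1.49, 0.0, 1.56, 0.01]}
[[0.0, 0.985, -0.17], [0.0, -0.17, -0.985], [-1.0, 0.0, -0.0]]
shift [ 0.2141 -0.0416  0.0027]
scene (np.float64(342.00838377712853), np.float64(190.44972001670544))
wrist (np.float64(318.4225789314046), np.float64(280.79860635343596))
top (np.float64(332.6448826576658), np.float64(233.51189091467091))
[ 0.52511144 -0.01546044  0.35072276]
```

View pics/c4.png

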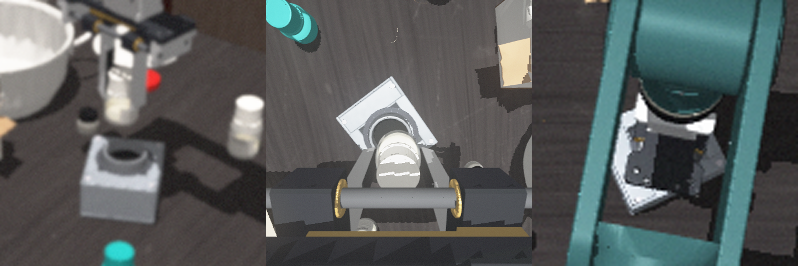

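View pics/s4.png

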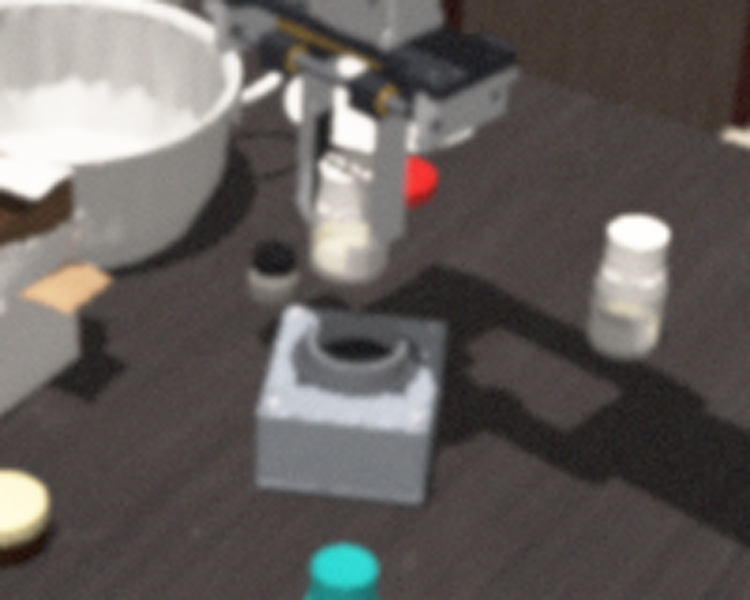

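```bash
python3 - <<'E'
from h import *
from scipy.optimize import least_squares
o=dict(tool_pos=np.array([0.5404,-0.0301,0.1435])); y=np.array([.985,-.17]);z=np.array([-.17,-.985])
for n in ["wrist","scene"]:
    P=cloud(load(n+"4.pkl")).reshape(-1,3); d=P[:,:2]-o["tool_pos"][:2]; a,b=d@y,d@z
    r=np.hypot(a,b)
    for lo,hi,R in ((.128,.160,.0225),(.17,.184,.018),(.184,.2,0)):
        k=(r<.032)&(P[:,2]>lo)&(P[:,2]<hi)&(abs(a)<.018)
        if k.sum()<20: print(n,lo,k.sum());continue
        q=np.c_[a[k],b[k]]
        print(n,lo,k.sum(),q.min(0).round(4),q.max(0).round(4),end=' ')
        if R: print(least_squares(lambda c:np.hypot(q[:,0]-c[0],q[:,1]-c[1])-R,[0,0],loss="soft_l1",f_scale=.001).x.round(4))
        else: print(np.median(P[k,2]))
E
```

```text
wrist 0.128 1408 [-0.018  -0.0226] [ 0.018  -0.0072] [-0.0001  0.001 ]
wrist 0.17 774 [-0.0176 -0.0178] [ 0.0171 -0.0021] [-0.0001  0.0009]
wrist 0.184 4071 [-0.0174 -0.0174] [0.0171 0.011 ] 0.18690081940907474
scene 0.128 161 [-0.0179 -0.0247] [ 0.0157 -0.0026] [-0.0007  0.0018]
scene 0.17 82 [-0.0179 -0.0182] [0.0179 0.0074] [-0.0009  0.0016]
scene 0.184 92 [-0.0177 -0.0183] [0.018  0.0164] 0.18595875920118832
```

The vial hangs upright, 1 mm off the TCP along tool z. I'll correct that and go down to just above the rim.

Call:
drive_tool --commands '[[[0,-0.021,-0.001,0],[0,-0.021,0,0],[0.03,0,0,0],[0.05,0,0,0],[0.05,0,0,0],[0.03,0,0,0],[0.01,0,0,0],[0,0,0,0],[0,0,0,0]]]'

```text
time: 16.35
tool_pos: [0.5305, -0.0288, 0.1013]
ee_rot: [1.456, 1.57, -0.287]
wrist_force: [0.2, 0.2, -0.5]
width: 0.0434
```

```bash
python3 - <<'E'
from h import *
from bench import robot,imaging
o=robot.get_obs(); print(st(o)); R=R_of(o)
print("shift",(R.T@(np.array([.530,-.029,.0798])-np.r_[R[:,2]*.001]-o["tool_pos"])/.25).round(4))
s=imaging.snapshot("wrist"); t=imaging.snapshot("scene"); pickle.dump(s,open("w5.pkl","wb"))
cv2.imwrite("pics/c5.png",np.hstack([cv2.resize(s["pixels"][100:420,160:480,::-1],(400,400)),cv2.resize(t["pixels"][150:280,290:420,::-1],(400,400),interpolation=2)]))
P=cloud(s).reshape(-1,3);k=(P[:,2]>.067)&(P[:,2]<.074)&(np.hypot(P[:,0]-.53,P[:,1]+.029)<.033);q=P[k];print(k.sum(),cv2.minEnclosingCircle((q[:,:2]*1000).astype(np.float32)))
E
```

```text
{'t': 16.35, 'p': [0.5305, -0.0288, 0.1013], 'f': [0.15, 0.19, -0.46], 'w': 0.0434, 'q': [-0.16, 0.09, 1.58, -0.0, 1.47, 0.01]}
shift [ 0.0859 -0.002  -0.0029]
935 ((529.8508911132812, -28.15475082397461), 29.821069717407227)
```

View pics/c5.png

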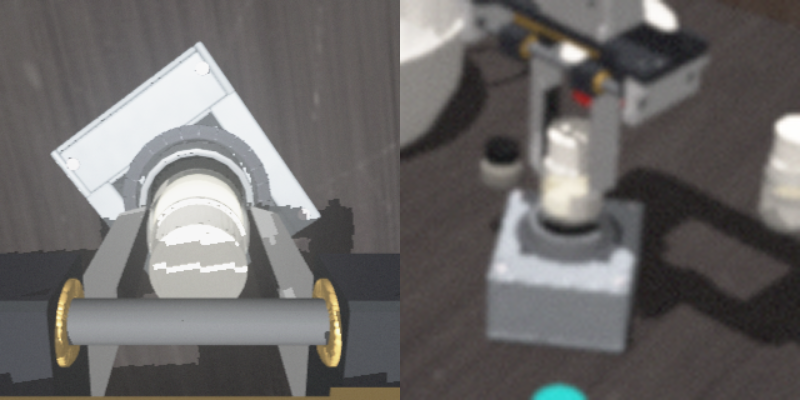

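The vial is centred above the cup in both views, so I'm inserting it.

Call:
drive_tool --commands '[[[0.01,-0.002,-0.003,0],[0.016,0,0,0],[0.016,0,0,0],[0.016,0,0,0],[0.014,0,0,0],[0,0,0,0],[0,0,0,0]]]'

```text
time: 17.15
tool_pos: [0.5298, -0.0279, 0.0828]
ee_rot: [-1.174, 1.571, -2.917]
wrist_force: [0.1, -0.1, -0.8]
width: 0.0435
```

Call:
drive_tool --commands '[[[0.004,0,0,0],[0,0,0,0],[0,0,0,0]]]'

```text
time: 17.45
tool_pos: [0.5299, -0.0279, 0.0821]
ee_rot: [1.219, 1.571, -0.523]
wrist_force: [0.6, 0.5, -0.9]
width: 0.0431
```

Call:
drive_tool --commands '[[[0.004,0,0,0],[0,0,0,0],[0,0,0,0]]]'

```text
time: 17.75
tool_pos: [0.5298, -0.0279, 0.0809]
ee_rot: [-0.144, 1.571, -1.887]
wrist_force: [-0.3, 0.5, -0.3]
width: 0.0437
```

Call:
drive_tool --commands '[[[0.004,0,0,0],[0,0,0,0],[0,0,0,0]]]'

```text
time: 18.05
tool_pos: [0.5298, -0.0279, 0.08]
ee_rot: [0.889, 1.571, -0.854]
wrist_force: [-0.0, -1.0, -0.1]
width: 0.0435
```

Call:
drive_tool --commands '[[[0.002,0,0,0],[0,0,0,0],[0,0,0,0]]]'

```text
time: 18.35
tool_pos: [0.5298, -0.0279, 0.0798]
ee_rot: [1.205, 1.571, -0.537]
wrist_force: [-0.6, 0.1, 1.9]
width: 0.0437
```

Seated: contact came at the expected height. Letting go and raising the arm.

Call:
drive_tool --commands '[[[0,0,0,0],[0,0,0,0],[0,0,0,0],[0,0,0,0],[0,0,0,0]]]' --grip 0.8

```text
time: 18.85
tool_pos: [0.5298, -0.0279, 0.0794]
ee_rot: [-0.636, 1.571, -2.379]
wrist_force: [0.1, -0.5, -0.6]
width: 0.0746
```

Call:
drive_tool --commands '[[[-0.02,0,0,0],[-0.06,0,0,0],[-0.08,0,0,0],[-0.08,0,0,0],[-0.06,0,0,0],[-0.02,0,0,0],[0,0,0,0],[0,0,0,0]]]'

```text
time: 19.65
tool_pos: [0.5293, -0.0278, 0.1585]
ee_rot: [-1.491, 1.569, 3.049]
wrist_force: [0.3, 0.6, 0.6]
width: 0.0752
```

Call:
drive_tool --commands '[[[0,0,0,0],[0,0,0,0],[0,0,0,0],[0,0,0,0],[0,0,0,0],[0,0,0,0],[0,0,0,0],[0,0,0,0]]]' --grip 0

```text
time: 20.45
tool_pos: [0.5298, -0.0279, 0.1595]
ee_rot: [0.907, 1.571, -0.836]
wrist_force: [1.0, 0.2, -0.0]
width: 0.0145
```

```bash
python3 - <<'E'
from h import *
from bench import robot,imaging
o=robot.get_obs(); print(st(o)); R=R_of(o)
s=imaging.snapshot("wrist"); t=imaging.snapshot("scene"); pickle.dump(s,open("w6.pkl","wb"))
cv2.imwrite("pics/c6.png",np.hstack([cv2.resize(s["pixels"][100:420,160:480,::-1],(400,400)),cv2.resize(t["pixels"][150:280,290:420,::-1],(400,400),interpolation=2)]))
for n,S in (("w",s),("s",t)):
    P=cloud(S).reshape(-1,3);r=np.hypot(P[:,0]-.53,P[:,1]+.029);k=(P[:,2]>.115)&(P[:,2]<.13)&(r<.03);q=P[k];print(n,k.sum(),cv2.minEnclosingCircle((q[:,:2]*1000).astype(np.float32)),np.median(q[:,2]))
    k=(r>.024)&(r<.031)&(P[:,2]>.05)&(P[:,2]<.08);print("rim",np.percentile(P[k,2],[50,90,97]))
E
```

```text
{'t': 20.45, 'p': [0.5298, -0.0279, 0.1595], 'f': [0.96, 0.19, -0.05], 'w': 0.0145, 'q': [-0.16, 0.06, 1.49, -0.0, 1.59, 0.01]}
w 1877 ((529.99365234375, -27.759618759155273), 17.404619216918945) 0.12327789131164044
rim [0.07053851 0.0716662  0.07209477]
s 153 ((527.1636962890625, -27.683685302734375), 19.90728759765625) 0.12124206675555027
rim [0.06846293 0.07580346 0.07914406]
```

View pics/c6.png

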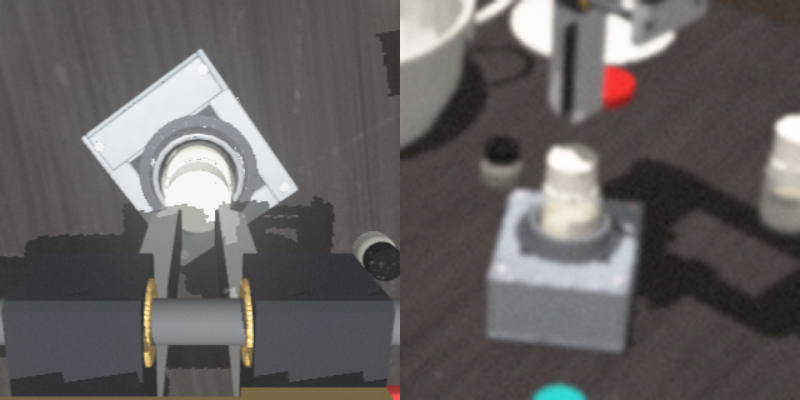

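The vial stands upright in the raised cup: top at 123 mm, centre (0.530, -0.0278), rim at 71 mm. Now I'll press the cap with the shut fingers and expect the stop near z≈0.1035.

Call:
drive_tool --commands '[[[0.01,0,0,0],[0.03,0,0,0],[0.04,0,0,0],[0.03,0,0,0],[0.016,0,0,0],[0,0,0,0],[0,0,0,0],[0,0,0,0]]]'

```text
time: 21.35
tool_pos: [0.5301, -0.0279, 0.1285]
ee_rot: [1.504, 1.57, -0.239]
wrist_force: [0.1, -0.9, 1.1]
width: 0.0005
```

Call:
drive_tool --commands '[[[0.004,0,0,0],[0,0,0,0],[0.004,0,0,0],[0,0,0,0]]]'

```text
time: 21.75
tool_pos: [0.5298, -0.0279, 0.1259]
ee_rot: [-0.754, 1.571, -2.496]
wrist_force: [0.5, 0.2, 0.3]
width: 0.0006
```

Call:
drive_tool --commands '[[[0.004,0,0,0],[0,0,0,0],[0.004,0,0,0],[0,0,0,0]]]'

```text
time: 22.15
tool_pos: [0.5299, -0.0279, 0.1241]
ee_rot: [1.347, 1.57, -0.396]
wrist_force: [-0.5, -0.5, 0.6]
width: 0.0006
```

Call:
drive_tool --commands '[[[0.004,0,0,0],[0.004,0,0,0],[0.004,0,0,0],[0,0,0,0]]]'

```text
time: 22.55
tool_pos: [0.5299, -0.0279, 0.1211]
ee_rot: [1.354, 1.57, -0.389]
wrist_force: [-0.1, -0.9, 2.6]
width: 0.0003
```

Call:
drive_tool --commands '[[[0.004,0,0,0],[0.004,0,0,0],[0.004,0,0,0],[0.004,0,0,0],[0,0,0,0]]]'

```text
time: 23.05
tool_pos: [0.5299, -0.0279, 0.1168]
ee_rot: [1.264, 1.571, -0.479]
wrist_force: [0.1, 0.3, 3.7]
width: 0.0003
```

Call:
drive_tool --commands '[[[0.004,0,0,0],[0.004,0,0,0],[0.004,0,0,0],[0.004,0,0,0],[0,0,0,0]]]'

```text
time: 23.55
tool_pos: [0.5299, -0.0279, 0.1129]
ee_rot: [1.211, 1.57, -0.531]
wrist_force: [0.5, -0.0, 5.2]
width: 0.0006
```

Call:
drive_tool --commands '[[[0.004,0,0,0],[0.004,0,0,0],[0.004,0,0,0],[0,0,0,0]]]'

```text
time: 23.95
tool_pos: [0.5299, -0.0279, 0.11]
ee_rot: [1.327, 1.57, -0.415]
wrist_force: [0.2, -0.0, 4.8]
width: 0.0002
```

Call:
drive_tool --commands '[[[0.004,0,0,0],[0.004,0,0,0],[0.004,0,0,0],[0,0,0,0]]]'

```text
time: 24.35
tool_pos: [0.5299, -0.0279, 0.1072]
ee_rot: [1.386, 1.57, -0.357]
wrist_force: [-1.4, -0.6, 5.3]
width: 0.0005
```

Call:
drive_tool --commands '[[[0.003,0,0,0],[0.003,0,0,0],[0.002,0,0,0],[0,0,0,0],[0,0,0,0]]]'

```text
time: 24.85
tool_pos: [0.53, -0.0279, 0.1054]
ee_rot: [1.396, 1.57, -0.346]
wrist_force: [-0.3, -1.1, 5.5]
width: 0.0002
```

Call:
drive_tool --commands '[[[0.002,0,0,0],[0,0,0,0]]]'

```text
time: 25.05
tool_pos: [0.53, -0.0279, 0.105]
ee_rot: [1.38, 1.57, -0.362]
wrist_force: [-1.3, 0.4, 6.9]
width: 0.0002
```

Call:
drive_tool --commands '[[[0.002,0,0,0],[0,0,0,0]]]'

```text
time: 25.25
tool_pos: [0.53, -0.0279, 0.1045]
ee_rot: [1.387, 1.57, -0.356]
wrist_force: [-1.8, -0.2, 6.2]
width: 0.0007
```

Call:
drive_tool --commands '[[[0.002,0,0,0],[0,0,0,0]]]'

```text
time: 25.45
tool_pos: [0.53, -0.028, 0.104]
ee_rot: [1.365, 1.57, -0.378]
wrist_force: [-0.4, 0.0, 7.6]
width: 0.0002
```

Call:
drive_tool --commands '[[[0.002,0,0,0],[0,0,0,0]]]'

```text
time: 25.65
tool_pos: [0.53, -0.0279, 0.1035]
ee_rot: [1.45, 1.57, -0.293]
wrist_force: [-0.1, -0.8, 6.2]
width: 0.0004
```

Call:
drive_tool --commands '[[[0.0016,0,0,0],[0,0,0,0]]]'

```text
time: 25.85
tool_pos: [0.53, -0.028, 0.1031]
ee_rot: [1.421, 1.57, -0.322]
wrist_force: [-1.1, -0.6, 6.8]
width: 0.0007
```

Call:
drive_tool --commands '[[[0.0016,0,0,0],[0,0,0,0]]]'

```text
time: 26.05
tool_pos: [0.53, -0.028, 0.1028]
ee_rot: [1.434, 1.57, -0.309]
wrist_force: [-0.3, -0.2, 6.8]
width: 0.0006
```

Call:
drive_tool --commands '[[[0.0016,0,0,0],[0,0,0,0]]]'

```text
time: 26.25
tool_pos: [0.5301, -0.028, 0.1027]
ee_rot: [1.461, 1.57, -0.282]
wrist_force: [-1.3, 1.0, 7.0]
width: 0.0007
```

Call:
drive_tool --commands '[[[0.0016,0,0,0],[0,0,0,0]]]'

```text
time: 26.45
tool_pos: [0.5302, -0.028, 0.1026]
ee_rot: [1.469, 1.569, -0.274]
wrist_force: [-1.7, -0.5, 8.2]
width: 0.0011
```

Motion is stalling, so this is the stop. A few more small steps to reach about the same force as in the first press.

Call:
drive_tool --commands '[[[0.0016,0,0,0],[0,0,0,0]]]'

```text
time: 26.65
tool_pos: [0.5303, -0.028, 0.1025]
ee_rot: [1.52, 1.569, -0.223]
wrist_force: [-2.3, 0.5, 9.1]
width: 0.0002
```

Call:
drive_tool --commands '[[[0.0016,0,0,0],[0,0,0,0]]]'

```text
time: 26.85
tool_pos: [0.5304, -0.028, 0.1024]
ee_rot: [1.51, 1.569, -0.233]
wrist_force: [-2.2, -0.5, 11.4]
width: 0.001
```

Call:
drive_tool --commands '[[[0.0012,0,0,0],[0,0,0,0]]]'

```text
time: 27.05
tool_pos: [0.5304, -0.028, 0.1023]
ee_rot: [1.542, 1.568, -0.201]
wrist_force: [-2.9, -0.1, 11.5]
width: 0.0006
```

Call:
drive_tool --commands '[[[-0.01,0,0,0],[-0.02,0,0,0],[-0.03,0,0,0],[-0.05,0,0,0],[-0.08,0,0,0],[-0.08,0,0,0],[-0.06,0,0,0],[0,0,0,0],[0,0,0,0],[0,0,0,0]]]'

```text
time: 28.05
tool_pos: [0.5291, -0.0278, 0.1813]
ee_rot: [-1.527, 1.568, 3.013]
wrist_force: [-0.3, 0.4, -0.4]
width: 0.0002
```

```bash
python3 - <<'E'
from h import *
from bench import robot,imaging
o=robot.get_obs(); print(st(o)); R=R_of(o)
s=imaging.snapshot("wrist"); t=imaging.snapshot("scene"); pickle.dump(s,open("w7.pkl","wb"))
cv2.imwrite("pics/c7.png",np.hstack([cv2.resize(s["pixels"][100:420,160:480,::-1],(400,400)),cv2.resize(t["pixels"][150:280,290:420,::-1],(400,400),interpolation=2)]))
for n,S in (("w",s),("s",t)):
    P=cloud(S).reshape(-1,3);r=np.hypot(P[:,0]-.53,P[:,1]+.029);k=(P[:,2]>.103)&(P[:,2]<.13)&(r<.03);q=P[k];print(n,k.sum(),cv2.minEnclosingCircle((q[:,:2]*1000).astype(np.float32)),np.median(q[:,2]))
E
```

```text
{'t': 28.05, 'p': [0.5291, -0.0278, 0.1813], 'f': [-0.31, 0.41, -0.38], 'w': 0.0002, 'q': [-0.16, 0.05, 1.46, -0.0, 1.64, 0.01]}
w 1574 ((530.11279296875, -27.79003143310547), 17.36102867126465) 0.1107729477121667
s 139 ((526.9324340820312, -27.49764633178711), 18.38604164123535) 0.10957720657778855
```

View pics/c7.png

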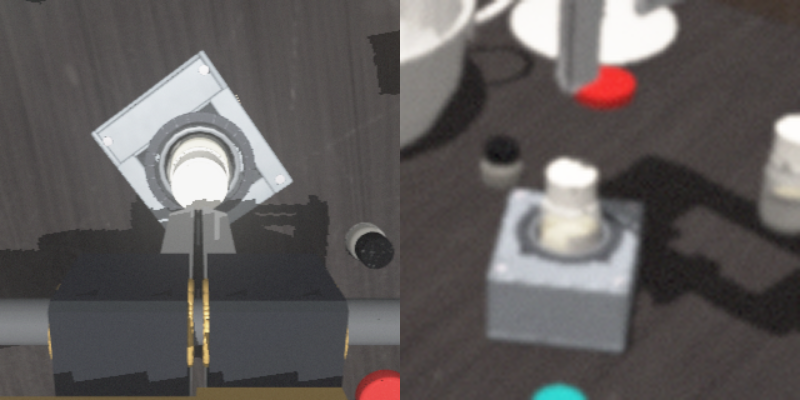

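The cup is locked with its rim flush. The cap top is at 110.8 mm, down 12.5 mm, with the vial upright and centred, and the robot is clear of everything. Handing in.

```bash
python3 - <<'E'
from bench import robot
print(robot.close_job())
E
```

```text
the job is handed in; nothing more can be done
None
```

The short vial now stands upright in the locked cup. The job was handed in after about 28 s of the 67 s allowed, and the hand-in gives no verdict.

- **Releasing the cup:** I pressed the empty cup to the rubber stop, about 21 mm of travel and 11 N at the wrist. It popped up, and the raised rim was then measured about 13 mm above the deck.
- **Placing the vial:** I gripped the short white vial at (0.4545, 0.227) and set it in the raised cup. Its top measured 123 mm (124 mm expected).
- **Locking the cup:** I pressed the cap with shut fingers to the stop again, peaking at about 11.5 N, and then backed off.

**Last checks:**
- The cap top is at 110.8 mm on the wrist camera and 109.6 mm on the scene camera, about 12.5 mm lower than before, so the latch is locked.
- The vial centre is about 1 mm from the cup axis on the wrist camera, and it looks upright in both pictures.
- The robot is about 70 mm above the cap and touches nothing.
- The scene camera puts the vial about 3 mm further back in x than the wrist camera. It showed a similar offset throughout, so I relied on the wrist and top cameras.
- I did not measure the bystanders again at the end. The attar pot and tall vial looked unmoved in the last pictures. The resin jar was outside the final crops, and no move went near it.

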